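# Run along the vial row and press the stoppers home

## Task

The stoppers of the five vials in the aluminium block stand a few millimetres proud. Starting at the end with the holed lug, run a fingertip along the row and press each stopper gently down until it is fully home, one after the other, keeping over the row and within 5 cm above the stoppers until the last one is down. Only touch and press: lift nothing, do not pull a stopper out, and leave the block and the things round it where they stand.

Things in the scene. Friction and masses are not known exactly. Their poses are not given: they have to be found in the camera images.
- block: bright aluminium vial block, loose, about 0.95 kg, standing flat on the worktop: 184 mm long (its x), 56 wide (its y), top face 32 mm above the worktop. Origin: centre of its underside; z up. Five small glass vials (24 mm wide) stand fixed in it in one row along its x, 34 mm apart, at x = -68, -34, 0, 34, 68 mm; their lips are 58 mm above the worktop. A flat lug with a 20 mm hole sticks out 42 mm beyond its -x end, 22 to 30 mm above the worktop. It may stand at any yaw
- stopper_1 (a joint): travel (m) of the first stopper counted from the lug end: a plain grey stopper with a 20 mm round flange 5 mm thick, in the mouth of its vial. About 0 (0 to 0.0015) at the start = standing proud, 0.006 = fully home with its flange on the vial's lip; grows as it is pressed straight down, negative if pulled out. It moves stiffly under about 3 N (no spring) and stays where it is left
- stopper_1_top (a point): centre of the top of the first stopper's flange: 69 mm above the worktop when its joint reads 0, 63 mm when home
- stopper_2 (a joint): travel (m) of the second stopper counted from the lug end: a plain grey stopper with a 20 mm round flange 5 mm thick, in the mouth of its vial. About 0 (0 to 0.0015) at the start = standing proud, 0.006 = fully home with its flange on the vial's lip; grows as it is pressed straight down, negative if pulled out. It moves stiffly under about 3 N (no spring) and stays where it is left
- stopper_2_top (a point): centre of the top of the second stopper's flange: 69 mm above the worktop when its joint reads 0, 63 mm when home
- stopper_3 (a joint): travel (m) of the third stopper counted from the lug end: a plain grey stopper with a 20 mm round flange 5 mm thick, in the mouth of its vial. About 0 (0 to 0.0015) at the start = standing proud, 0.006 = fully home with its flange on the vial's lip; grows as it is pressed straight down, negative if pulled out. It moves stiffly under about 3 N (no spring) and stays where it is left
- stopper_3_top (a point): centre of the top of the third stopper's flange: 69 mm above the worktop when its joint reads 0, 63 mm when home
- stopper_4 (a joint): travel (m) of the fourth stopper counted from the lug end: a plain grey stopper with a 20 mm round flange 5 mm thick, in the mouth of its vial. About 0 (0 to 0.0015) at the start = standing proud, 0.006 = fully home with its flange on the vial's lip; grows as it is pressed straight down, negative if pulled out. It moves stiffly under about 3 N (no spring) and stays where it is left
- stopper_4_top (a point): centre of the top of the fourth stopper's flange: 69 mm above the worktop when its joint reads 0, 63 mm when home
- stopper_5 (a joint): travel (m) of the fifth stopper counted from the lug end: a plain grey stopper with a 20 mm round flange 5 mm thick, in the mouth of its vial. About 0 (0 to 0.0015) at the start = standing proud, 0.006 = fully home with its flange on the vial's lip; grows as it is pressed straight down, negative if pulled out. It moves stiffly under about 3 N (no spring) and stays where it is left
- stopper_5_top (a point): centre of the top of the fifth stopper's flange: 69 mm above the worktop when its joint reads 0, 63 mm when home
- tall_vial: bystander: loose white capped vial standing upright, 42 x 39 x 103 mm, beside the block on its +y side (60 mm along its x, 85 mm along its y); origin: centre of its underside
- flat_sachet: bystander: loose flat sachet 62 x 30 x 6 mm, lying beside the block on its +y side near the lug; origin: centre of its underside
- small_carton: bystander: loose small carton 95 x 61 x 55 mm beside the block on its -y side, 92 mm from the row; origin: centre of its underside

How it is judged:
By the outcome, as a careful person would: the job done as asked, in the order asked, and still so for the second after the job is handed in, with the robot touching nothing.
It also fails if it takes over 51 s, if anything falls off the work surface, if the arm or the gripper's body presses on something with over 40 N, if the wrist force passes 120 N, or if a joint passes its speed limit or range.

## Robot

A 6-joint arm with a two-finger parallel gripper is mounted at the origin on a cart in front of the work surface, level with it; the furniture and walls round the work are solid. World frame = base frame: x ahead of the robot, y to its left, z up, the work surface at z = 0. Lengths are in m, angles in rad, forces in N, time in s.
With the tool pointing down it reaches from about 0.375 to 0.9 m from the base axis. Payload 3.1 kg.
Tool frame: the origin (TCP) lies midway between the tips of the shut fingers; the grasp point (between the pads) lies 19 mm behind it; x points along the fingers, z is the direction in which the jaws open and shut, and the axes are right-handed (so a half turn about x gives the same grasp; the last joint's range is limited). The gripper opens to 87 mm and grips with 3 to 60 N. Pads are 19 mm wide; open, the fingers measure 117 mm over their backs; the gripper's body (75 mm by 190 mm) begins 51 mm behind the grasp point.
Start: joints at [1.115, 0.527, 1.433, -0, 1.181, -0.178], TCP at [0.171, 0.601, 0.223] pointing down, gripper open.
Joint ranges: [-3.08, 3.08], [-0.75, 2.2], [0.22, 2.44], [-1.43, 4.57], [0, 2.65], [-2.85, 2.85]. Speed limits (rad/s): [2.79, 2.79, 3.14, 3.14, 3.14, 3.14].

## Interface

Orientations are given as a unit quaternion [x, y, z, w].
In Python, from rig import readout, imaging, robot gives the robot as it stands. The module is installed in compiled form; this text tells all that it offers.
- The arm moves only by the tool play_rows, never from a script. Its argument "rows" is text: rows parted by semicolons, each of 7 numbers parted by spaces: the turn, a rotation vector about the tool's x, y, z in rad, then the shift along the tool's x, y, z in mm, then the closure, from 0 (fully open) to 1 (shut). In form: ax ay az tx ty tz gripper; .... A call has 1 to 8 rows; each row shifts and turns the commanded pose from where the row before left it, along the tool's axes as they then stand; what a row does not reach is not made up. A row lasts 1/12 s, in which the tool goes at most 41.7 mm and 7.16 degrees, less where a joint would pass 70% of its speed; a pose out of reach is approached as far as the arm can. A call with a gripper value outside its range is refused whole. The fingers move at their own pace and stop on an object; "squeeze" is the grip in N (left out, the last holds). Time passes only in rows, so rows that do not move let the fingers close. It gives the time, the measured TCP pose, the force and the opening at its end, in the units of the state.
- readout.get_obs(): the state, without advancing time (a new reading comes with each control period).
- imaging.camera(name): name is "scene" or "top" or "wrist"; returns the picture (384x512x3 uint8, blue, green, red); there is no depth.
- imaging.camera_info(name): a dict with "K" (3x3 intrinsics, pixels), "world_to_cam" (4x4, takes a point from world to camera coordinates). Camera axes: x right, y down, z forward; pixel columns grow to the right and rows downward; lengths in m; the calibration is good to about 2 mm. A picture is of the moment at which its call begins: read the wrist's pose just before it. camera_info takes no time and is no camera call; for the wrist camera it gives the pose at the moment of the call.
- robot.hand_in(): hands the job in, once; it reports no verdict.
The state is a dict: "time": time; "q": joint angles; "joint_velocities": joint speeds; "joint_torque": joint torques, N m; "position": TCP position; "tool_rot": TCP orientation; "ft_force": force on the tool from outside, world axes, zero at the start; "moment": the same for the moment, N m; "grip_width": finger opening in m.
Only numpy, scipy, OpenCV 4.12 (cv2) and the standard library are available. Lean on these libraries where they do the work, as an engineer would, in place of code of your own. Each camera call takes 0.05 s, during which the arm holds its last target. There are 200 camera calls.

## Working session

There is one attempt and no reset: what is moved stays moved. The work goes in short steps, Python scripts to look and compute and a tool call to move; the robot and the scene stay as the last step left them, time stands still between calls to the robot, and variables do not carry over. Pictures are saved under pics/ and viewed, about 8 in all and at most 12, crops included, and the job is handed in when it is done.

Besides the shell and the picture viewer there is one more tool, called after ">>>" by a JSON object that holds its "name" and its "arguments". play_rows: Moves the arm, as the interface text tells. Its arguments: {"type":"object","properties":{"rows":{"type":"string"},"squeeze":{"type":"number"}},"required":["rows"]}

```bash
mkdir -p pics
python3 - <<'E'
from rig import readout, imaging
import cv2
o=readout.get_obs()
for k in o: print(k,o[k])
for n in("top","scene"):
    cv2.imwrite(f"pics/{n}0.png",imaging.camera(n))
    i=imaging.camera_info(n);print(n,i)
E
```

```text
time 0.0
q [ 1.11453709e+00  5.28473615e-01  1.43391081e+00 -2.02667652e-05
  1.18138219e+00 -1.78502326e-01]
joint_velocities [-0.00102199  0.00223268 -0.00081579 -0.00178164 -0.00024254 -0.00016358]
joint_torque [ 7.97938246e-04 -4.40037882e+01 -1.76595819e+01  6.33594836e-02
  5.82655391e-02 -1.84570040e-04]
position [0.17102381 0.60038056 0.22156435]
tool_rot [-0.42632428  0.56508316  0.42561899  0.56371722]
ft_force [ 0.18870579  0.12276335 -0.55141319]
moment [-0.01007137 -0.05365841  0.00483205]
grip_width 0.08674446211641591
top {'K': array([[438.16753417,   0.        , 257.44485816],
       [  0.        , 438.16753417, 194.80583175],
       [  0.        ,   0.        ,   1.        ]]), 'world_to_cam': array([[-0.01635783, -0.99976526,  0.01420733,  0.16146458],
       [-0.98790689,  0.01396943, -0.15441769,  0.54785003],
       [ 0.15418298, -0.01656145, -0.9879035 ,  0.84011617],
       [ 0.        ,  0.        ,  0.        ,  1.        ]])}
scene {'K': array([[381.95282276,   0.        , 255.46992418],
       [  0.        , 381.95282276, 193.57997779],
       [  0.        ,   0.        ,   1.        ]]), 'world_to_cam': array([[ 0.88096099, -0.47317629, -0.00345403, -0.39019087],
       [-0.29979929, -0.55248996, -0.77773725,  0.28636311],
       [ 0.36609851,  0.68619169, -0.62858002,  0.57905215],
       [ 0.        ,  0.        ,  0.        ,  1.        ]])}
```

View pics/top0.png

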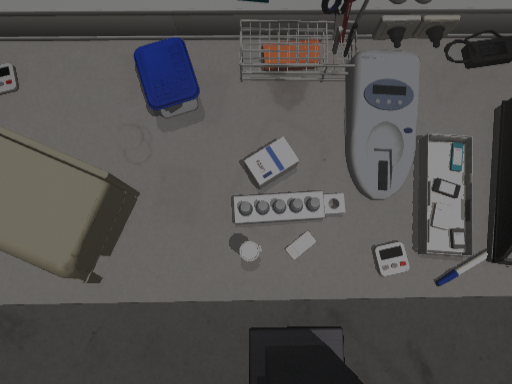

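View pics/scene0.png

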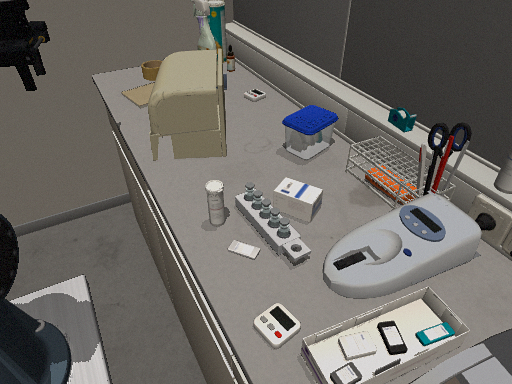

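Top view: the stopper row runs from (313,204) at the lug end to (246,208), with the lug hole at (334,204). The tall vial is at (250,251), the sachet at (301,245) and the carton at (271,162). I'll zoom in to localise the stoppers.

```bash
cat > h.py <<'E'
import numpy as np
from rig import imaging
def ray(n,uv,z,info=None):
    i=info or imaging.camera_info(n); K=i["K"];T=i["world_to_cam"];R=T[:3,:3];c=-R.T@T[:3,3]
    d=R.T@np.linalg.solve(K,[uv[0],uv[1],1]); return c+d*(z-c[2])/d[2]
def proj(n,p,info=None):
    i=info or imaging.camera_info(n); q=i["world_to_cam"]@np.r_[p,1]; q=i["K"]@q[:3]; return q[:2]/q[2]
E
python3 - <<'E'
import cv2
from h import *
a=cv2.imread("pics/top0.png")[185:265,225:355]
cv2.imwrite("pics/c1.png",cv2.resize(a,None,fx=6,fy=6,interpolation=cv2.INTER_CUBIC))
for uv in[(313,204),(246,208)]:print(ray("top",uv,.069))
for uv in[(334,204)]:print(ray("top",uv,.030))
E
```

```text
[0.52631461 0.04577813 0.069     ]
[0.52037574 0.17615671 0.069     ]
[ 0.53087469 -0.00270665  0.03      ]
```

View pics/c1.png

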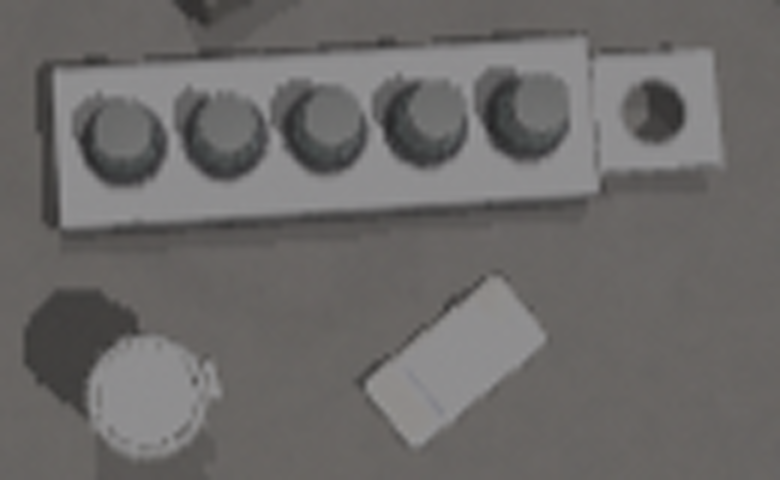

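Crop (6×, offset 225,185): block top corners are at (52,68), (585,38), (600,190) and (62,230). Flange tops are at about (541,102), (440,107), (338,114), (234,120) and (126,128). Next I fit the block pose from both and compare.

Run:
```python
from h import *
f=lambda p:((p[0]+.5)/6-.5+225,(p[1]+.5)/6-.5+185)
C=np.array([ray("top",f(p),.032)[:2] for p in[(52,68),(585,38),(600,190),(62,230)]])
S=np.array([ray("top",f(p),.068)[:2] for p in[(541,102),(440,107),(338,114),(234,120),(126,128)]])
print(C.mean(0), [np.linalg.norm(C[i]-C[(i+1)%4]) for i in range(4)])
d=(C[0]+C[3]-C[1]-C[2]);print("yaw corners",np.arctan2(d[1],d[0]))
d=np.polyfit(range(5),S,1)[0];print(S,S.mean(0),"yaw st",np.arctan2(d[1],d[0]),np.linalg.norm(d))
print("hole",ray("top",f((656,110)),.030))
print("vial",ray("top",f((147,397)),.103))
```

```text
[0.52725993 0.1100124 ] [np.float64(0.18138669969063625), np.float64(0.05206754802266256), np.float64(0.18165330287771864), np.float64(0.05508300032708075)]
yaw corners 1.621879874092409
[[0.53114857 0.04204504]
 [0.52998231 0.07495264]
 [0.52816837 0.10814515]
 [0.52669405 0.14191525]
 [0.5245886  0.17692534]] [0.52811638 0.10879668] yaw st 1.6194868326885725 0.03371227643470988
hole [ 0.53310265 -0.0026331   0.03      ]
vial [0.43710656 0.17114011 0.103     ]
```

```bash
cat >> h.py <<'E'
from rig import readout
from scipy.spatial.transform import Rotation as Rn
C0=np.array([.5278,.1095]); YAW=1.621; D=np.array([np.cos(YAW),np.sin(YAW)])
def st(i,z): return np.r_[C0+D*.034*(i-3),z]
def delta(p,zdir=None):
    o=readout.get_obs(); R=Rn.from_quat(o["tool_rot"]); 
    z=R.as_matrix()[:,2] if zdir is None else np.r_[zdir,0.]
    x=np.array([0,0,-1.]); z=z-x*(z@x); z/=np.linalg.norm(z); G=Rn.from_matrix(np.c_[x,np.cross(z,x),z])
    print("t",round(o["time"],2),"pos",o["position"].round(4) if hasattr(o["position"],'round') else o["position"],"F",np.round(o["ft_force"],1))
    print("turn",(R.inv()*G).as_rotvec().round(4),"shift mm after turn",(G.inv().apply(p-np.array(o["position"]))*1e3).round(1))
E
python3 - <<'E'
from h import *
o=readout.get_obs();print(Rn.from_quat(o["tool_rot"]).as_matrix().round(3))
n=np.array([D[1],-D[0]])
for s in(1,-1):
    delta(np.array([.22,.42,.20]),s*n)
    delta(st(1,.15),s*n)
print([st(i,.069) for i in range(1,6)])
E
```

```text
[[-0.001 -0.962  0.274]
 [-0.002  0.274  0.962]
 [-1.     0.    -0.002]]
t 0.1 pos [0.1711 0.6005 0.2217] F [-0.4 -0.3  0.8]
turn [ 1.2428e+00 -1.8000e-03  9.0000e-04] shift mm after turn [  21.7 -182.7   39.8]
t 0.1 pos [0.1711 0.6005 0.2217] F [-0.4 -0.3  0.8]
turn [ 1.2428e+00 -1.8000e-03  9.0000e-04] shift mm after turn [  71.7 -576.3  331.6]
t 0.1 pos [0.1711 0.6005 0.2217] F [-0.4 -0.3  0.8]
turn [-1.8987e+00 -1.0000e-03 -2.0000e-03] shift mm after turn [ 21.7 182.7 -39.8]
t 0.1 pos [0.1711 0.6005 0.2217] F [-0.4 -0.3  0.8]
turn [-1.8987e+00 -1.0000e-03 -2.0000e-03] shift mm after turn [  71.7  576.3 -331.6]
[array([0.53121242, 0.04158568, 0.069     ]), array([0.52950621, 0.07554284, 0.069     ]), array([0.5278, 0.1095, 0.069 ]), array([0.52609379, 0.14345716, 0.069     ]), array([0.52438758, 0.17741432, 0.069     ])]
```

>>> {"name": "play_rows", "arguments": {"rows": ".12 0 0 0 0 0 1;.12 0 0 0 0 0 1;.12 0 0 0 0 0 1;.12 0 0 0 0 0 1;.12 0 0 0 0 0 1;.12 0 0 0 0 0 1;.12 0 0 0 0 0 1;.12 0 0 0 0 0 1", "squeeze": 10}}

```text
time: 0.77
position: [0.1712, 0.6006, 0.222]
tool_rot: [-0.115, 0.698, 0.115, 0.697]
ft_force: [0.0, -0.2, 0.8]
grip_width: 0.0416
```

>>> {"name": "play_rows", "arguments": {"rows": ".12 0 0 0 0 0 1;.12 0 0 0 0 0 1;.043 0 0 0 0 0 1;0 0 0 4 -36 8 1;0 0 0 4 -36 8 1;0 0 0 4 -36 8 1;0 0 0 4 -36 8 1;0 0 0 4 -36 8 1"}}

```text
time: 1.43
position: [0.2201, 0.4214, 0.2021]
tool_rot: [-0.018, 0.707, 0.018, 0.707]
ft_force: [1.4, 0.2, 0.2]
grip_width: 0.0008
```

Run:
```python
from h import *
delta(st(1,.14),[D[1],-D[0]]);o=readout.get_obs();print(o["q"],o["grip_width"])
```

```text
t 1.43 pos [0.2201 0.4214 0.2021] F [1.4 0.2 0.2]
turn [ 0.0007 -0.0004  0.0006] shift mm after turn [  62.1 -395.   291.7]
[ 8.53997184e-01  3.58124752e-01  1.82047482e+00 -2.20550527e-04
  9.63706815e-01  8.03220780e-01] 0.0008018993014995916
```

>>> {"name": "play_rows", "arguments": {"rows": "0 0 0 0 -28 21 1;0 0 0 0 -28 21 1;0 0 0 0 -28 21 1;0 0 0 0 -28 21 1;0 0 0 0 -28 21 1;0 0 0 0 -28 21 1;0 0 0 0 -28 21 1;0 0 0 0 -28 21 1"}}

```text
time: 2.1
position: [0.3999, 0.2064, 0.2024]
tool_rot: [-0.018, 0.707, 0.018, 0.707]
ft_force: [1.1, -0.5, -0.7]
grip_width: 0.0006
```

>>> {"name": "play_rows", "arguments": {"rows": "0 0 0 0 -28 21 1;0 0 0 0 -28 21 1;0 0 0 0 -28 21 1;0 0 0 0 -28 21 1;0 0 0 0 -28 21 1;0 0 0 0 -31 19 1;0 0 0 30 0 0 1;0 0 0 0 0 0 1"}}

```text
time: 2.77
position: [0.5303, 0.0415, 0.1689]
tool_rot: [-0.016, 0.709, 0.017, 0.705]
ft_force: [-1.7, 0.6, -0.7]
grip_width: 0.0004
```

Run:
```python
from h import *
import cv2
delta(st(1,.10),[D[1],-D[0]]);o=readout.get_obs();print(o["q"])
i=imaging.camera_info("wrist");im=imaging.camera("wrist")
for k in range(1,6):
    p=proj("wrist",st(k,.068),i);print(k,p.round(1))
    if (abs(p)<900).all(): cv2.drawMarker(im,(int(round(p[0])),int(round(p[1]))),(0,0,255),0,8)
p=proj("wrist",o["position"],i);print("tcp",p)
cv2.imwrite("pics/w1.png",cv2.resize(im,(768,576)))
```

```text
t 2.77 pos [0.5303 0.0415 0.1689] F [-1.7  0.6 -0.7]
turn [-0.0038 -0.0068 -0.0011] shift mm after turn [68.9  0.   0.9]
[-1.31999633e-01  4.79410256e-01  1.71577961e+00 -1.61642063e-04
  9.53252678e-01 -1.78304985e-01]
1 [259.9 185.7]
2 [259.8 149.6]
3 [259.7 111.1]
4 [259.6  70.1]
5 [259.4  26.1]
tcp [257.84804695 227.3820299 ]
```

View pics/w1.png

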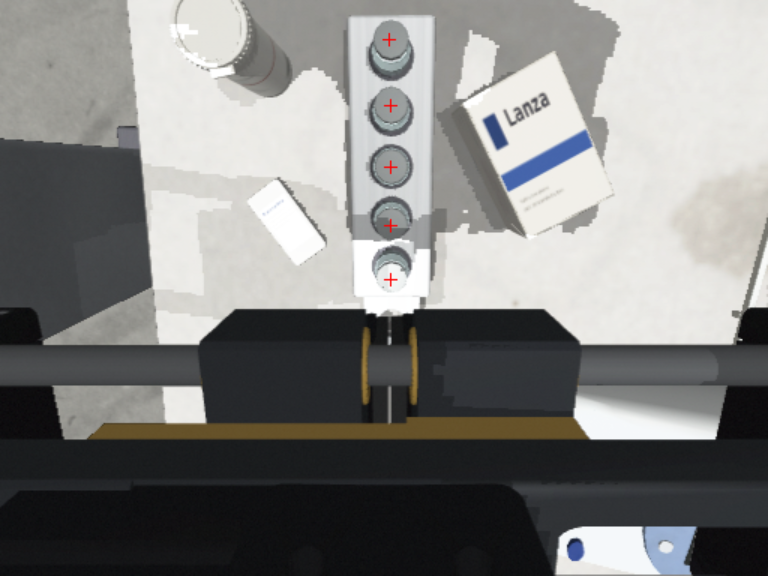

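The wrist view shows the projected stopper positions falling on the flange tops, for example (390,167) and (390,279), so the fit is confirmed. Descending over stopper 1.

>>> {"name": "play_rows", "arguments": {"rows": "-.004 -.007 0 20 0 0 1;0 0 0 25 0 0 1;0 0 0 25 0 0 1;0 0 0 12 0 1 1;0 0 0 0 0 0 1;0 0 0 0 0 0 1"}}

```text
time: 3.32
position: [0.5325, 0.0443, 0.0908]
tool_rot: [-0.019, 0.705, 0.02, 0.709]
ft_force: [0.1, -0.2, 0.7]
grip_width: 0.0006
```

Run:
```python
from h import *
delta(st(1,.069),[D[1],-D[0]])
```

```text
t 3.32 pos [0.5325 0.0443 0.0908] F [ 0.1 -0.2  0.7]
turn [ 0.0051  0.0057 -0.0003] shift mm after turn [21.8 -2.6 -1.4]
```

>>> {"name": "play_rows", "arguments": {"rows": ".005 .006 0 4 -2.6 -1.4 1;0 0 0 8 0 0 1;0 0 0 6 0 0 1;0 0 0 0 0 0 1;0 0 0 0 0 0 1"}}

```text
time: 3.73
position: [0.5316, 0.0408, 0.0723]
tool_rot: [-0.017, 0.707, 0.017, 0.707]
ft_force: [-0.2, -0.1, -0.5]
grip_width: 0.0003
```

>>> {"name": "play_rows", "arguments": {"rows": "0 0 0 2 0 0 1;0 0 0 2 0 0 1;0 0 0 0 0 0 1;0 0 0 0 0 0 1"}}

```text
time: 4.07
position: [0.5319, 0.0407, 0.0685]
tool_rot: [-0.017, 0.707, 0.017, 0.707]
ft_force: [0.2, -0.7, 0.7]
grip_width: 0.0001
```

Run:
```python
from h import *
delta(st(1,.063),[D[1],-D[0]])
```

```text
t 4.07 pos [0.5319 0.0407 0.0685] F [ 0.2 -0.7  0.7]
turn [-0.0012  0.0009 -0.    ] shift mm after turn [ 5.5  0.9 -0.6]
```

Now I press in small steps, with a hold after each.

>>> {"name": "play_rows", "arguments": {"rows": "0 0 0 1 0.9 -0.6 1;0 0 0 1 0 0 1;0 0 0 0 0 0 1;0 0 0 0 0 0 1"}}

```text
time: 4.4
position: [0.5319, 0.0414, 0.0668]
tool_rot: [-0.017, 0.706, 0.017, 0.708]
ft_force: [0.7, -1.2, 1.7]
grip_width: 0.0006
```

>>> {"name": "play_rows", "arguments": {"rows": "0 0 0 1 0 0 1;0 0 0 1 0 0 1;0 0 0 0 0 0 1;0 0 0 0 0 0 1"}}

```text
time: 4.73
position: [0.5317, 0.0415, 0.0646]
tool_rot: [-0.017, 0.706, 0.017, 0.708]
ft_force: [1.4, -2.3, 3.2]
grip_width: 0.0003
```

>>> {"name": "play_rows", "arguments": {"rows": "0 0 0 1 0 0 1;0 0 0 0.5 0 0 1;0 0 0 0 0 0 1;0 0 0 0 0 0 1"}}

```text
time: 5.07
position: [0.5317, 0.0415, 0.0634]
tool_rot: [-0.017, 0.706, 0.017, 0.708]
ft_force: [1.0, -2.0, 4.9]
grip_width: 0.0004
```

>>> {"name": "play_rows", "arguments": {"rows": "0 0 0 0.6 0 0 1;0 0 0 0 0 0 1;0 0 0 0 0 0 1"}}

```text
time: 5.32
position: [0.5318, 0.0415, 0.0633]
tool_rot: [-0.017, 0.706, 0.017, 0.708]
ft_force: [-0.3, -1.6, 9.3]
grip_width: 0.0004
```

>>> {"name": "play_rows", "arguments": {"rows": "0 0 0 0.6 0 0 1;0 0 0 0 0 0 1;0 0 0 0 0 0 1"}}

```text
time: 5.57
position: [0.5318, 0.0415, 0.0633]
tool_rot: [-0.018, 0.706, 0.017, 0.708]
ft_force: [-0.6, -1.5, 12.8]
grip_width: 0.0008
```

Stopper 1 is home: a hard stop at z = 0.0633 with force rising to 13 N. Lift clear and go to stopper 2.

>>> {"name": "play_rows", "arguments": {"rows": "0 0 0 -6 0 0 1;0 0 0 -8 0 0 1;0 0 0 0 12 0 1;0 0 0 0 12 0 1;0 0 0 0 10 0 1;0 0 0 0 0 0 1;0 0 0 0 0 0 1"}}

```text
time: 6.15
position: [0.5289, 0.0769, 0.0754]
tool_rot: [-0.018, 0.707, 0.018, 0.707]
ft_force: [0.5, -1.2, -0.8]
grip_width: 0.0004
```

Run:
```python
from h import *
delta(st(2,.063),[D[1],-D[0]])
```

```text
t 6.15 pos [0.5289 0.0769 0.0754] F [ 0.5 -1.2 -0.8]
turn [ 0.0012 -0.0002 -0.0001] shift mm after turn [12.4 -1.4  0.5]
```

>>> {"name": "play_rows", "arguments": {"rows": "0 0 0 3 -1 0.5 1;0 0 0 3 0 0 1;0 0 0 1.5 0 0 1;0 0 0 1.5 0 0 1;0 0 0 1.5 0 0 1;0 0 0 1.5 0 0 1;0 0 0 0 0 0 1;0 0 0 0 0 0 1"}}

```text
time: 6.82
position: [0.5303, 0.0744, 0.0637]
tool_rot: [-0.017, 0.706, 0.017, 0.707]
ft_force: [0.5, 0.1, 0.2]
grip_width: 0.0004
```

>>> {"name": "play_rows", "arguments": {"rows": "0 0 0 1 0 0 1;0 0 0 0.8 0 0 1;0 0 0 0 0 0 1;0 0 0 0 0 0 1"}}

```text
time: 7.15
position: [0.5304, 0.0744, 0.0633]
tool_rot: [-0.018, 0.706, 0.017, 0.708]
ft_force: [-2.8, -0.3, 11.6]
grip_width: 0.0005
```

Stopper 2 is home (z = 0.0633, 11.6 N). Next is stopper 3.

>>> {"name": "play_rows", "arguments": {"rows": "0 0 0 -6 0 0 1;0 0 0 -8 0 0 1;0 0 0 0 12 0 1;0 0 0 0 12 0 1;0 0 0 0 11 -0.5 1;0 0 0 0 0 0 1;0 0 0 0 0 0 1;0 0 0 0 0 0 1"}}

```text
time: 7.82
position: [0.5276, 0.11, 0.0757]
tool_rot: [-0.018, 0.707, 0.018, 0.707]
ft_force: [-0.4, -0.6, -0.4]
grip_width: 0.0004
```

Run:
```python
from h import *
delta(st(3,.063),[D[1],-D[0]])
```

```text
t 7.82 pos [0.5276 0.11   0.0757] F [-0.4 -0.6 -0.4]
turn [0.     0.0003 0.0002] shift mm after turn [12.7 -0.5  0.2]
```

>>> {"name": "play_rows", "arguments": {"rows": "0 0 0 3 0 0 1;0 0 0 3 0 0 1;0 0 0 1.5 0 0 1;0 0 0 1.5 0 0 1;0 0 0 1.5 0 0 1;0 0 0 1.5 0 0 1;0 0 0 0 0 0 1;0 0 0 0 0 0 1"}}

```text
time: 8.48
position: [0.5279, 0.1094, 0.0639]
tool_rot: [-0.017, 0.707, 0.017, 0.707]
ft_force: [0.8, -1.0, 0.3]
grip_width: 0.0006
```

>>> {"name": "play_rows", "arguments": {"rows": "0 0 0 1 0 0 1;0 0 0 0.8 0 0 1;0 0 0 0 0 0 1;0 0 0 0 0 0 1"}}

```text
time: 8.82
position: [0.528, 0.1094, 0.0633]
tool_rot: [-0.018, 0.706, 0.017, 0.707]
ft_force: [-2.5, -1.6, 9.5]
grip_width: 0.0004
```

Stopper 3 is home (z = 0.0633, 9.5 N). Next is stopper 4.

>>> {"name": "play_rows", "arguments": {"rows": "0 0 0 -6 0 0 1;0 0 0 -8 0 0 1;0 0 0 0 12 0 1;0 0 0 0 12 0 1;0 0 0 0 10 0 1;0 0 0 0 0 0 1;0 0 0 0 0 0 1;0 0 0 0 0 0 1"}}

```text
time: 9.48
position: [0.5259, 0.1439, 0.0759]
tool_rot: [-0.018, 0.707, 0.018, 0.707]
ft_force: [0.1, -0.4, -0.3]
grip_width: 0.0004
```

Run:
```python
from h import *
delta(st(4,.063),[D[1],-D[0]])
```

```text
t 9.48 pos [0.5259 0.1439 0.0759] F [ 0.1 -0.4 -0.3]
turn [-0.0001  0.0003  0.0002] shift mm after turn [12.9 -0.5  0.1]
```

>>> {"name": "play_rows", "arguments": {"rows": "0 0 0 3 0 0 1;0 0 0 3 0 0 1;0 0 0 1.5 0 0 1;0 0 0 1.5 0 0 1;0 0 0 1.5 0 0 1;0 0 0 1.5 0 0 1;0 0 0 0 0 0 1;0 0 0 0 0 0 1"}}

```text
time: 10.15
position: [0.5263, 0.1433, 0.0641]
tool_rot: [-0.017, 0.707, 0.017, 0.707]
ft_force: [-0.1, -0.6, -0.0]
grip_width: 0.0003
```

>>> {"name": "play_rows", "arguments": {"rows": "0 0 0 1 0 0 1;0 0 0 1 0 0 1;0 0 0 0 0 0 1;0 0 0 0 0 0 1"}}

```text
time: 10.48
position: [0.5263, 0.1434, 0.0633]
tool_rot: [-0.018, 0.706, 0.017, 0.707]
ft_force: [-2.3, -0.8, 9.3]
grip_width: 0.0004
```

Stopper 4 is home (z = 0.0633, 9.3 N). Next is stopper 5.

>>> {"name": "play_rows", "arguments": {"rows": "0 0 0 -6 0 0 1;0 0 0 -8 0 0 1;0 0 0 0 12 0 1;0 0 0 0 12 0 1;0 0 0 0 10 0 1;0 0 0 0 0 0 1;0 0 0 0 0 0 1;0 0 0 0 0 0 1"}}

```text
time: 11.15
position: [0.5242, 0.1778, 0.0759]
tool_rot: [-0.018, 0.707, 0.018, 0.707]
ft_force: [-0.3, -0.3, -0.2]
grip_width: 0.0008
```

>>> {"name": "play_rows", "arguments": {"rows": "0 0 0 3 0 0 1;0 0 0 3 0 0 1;0 0 0 1.5 0 0 1;0 0 0 1.5 0 0 1;0 0 0 1.5 0 0 1;0 0 0 1.5 0 0 1;0 0 0 0 0 0 1;0 0 0 0 0 0 1"}}

```text
time: 11.82
position: [0.5246, 0.1773, 0.0641]
tool_rot: [-0.017, 0.707, 0.017, 0.707]
ft_force: [-0.4, 0.0, 0.2]
grip_width: 0.0006
```

>>> {"name": "play_rows", "arguments": {"rows": "0 0 0 1 0 0 1;0 0 0 1.2 0 0 1;0 0 0 0 0 0 1;0 0 0 0 0 0 1"}}

```text
time: 12.15
position: [0.5247, 0.1774, 0.0633]
tool_rot: [-0.017, 0.706, 0.017, 0.707]
ft_force: [-2.4, -0.8, 10.4]
grip_width: 0.0009
```

Stopper 5 is home too. I lift a little, still under 5 cm above the stoppers, and check by scene camera.

>>> {"name": "play_rows", "arguments": {"rows": "0 0 0 -8 0 0 1;0 0 0 -15 0 0 1;0 0 0 -15 0 0 1;0 0 0 0 0 0 1"}}

```text
time: 12.48
position: [0.5266, 0.1779, 0.1024]
tool_rot: [-0.017, 0.705, 0.018, 0.709]
ft_force: [0.4, 0.7, 1.0]
grip_width: 0.0006
```

Run:
```python
from h import *
import cv2
a=imaging.camera("scene");b=cv2.imread("pics/scene0.png")
f=lambda x:cv2.resize(x[170:270,200:330],None,fx=5,fy=5,interpolation=cv2.INTER_CUBIC)[:,:]
cv2.imwrite("pics/s1.png",cv2.resize(np.hstack([f(b),f(a)]),(800,308)))
```

```text
(no output)
```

View pics/s1.png

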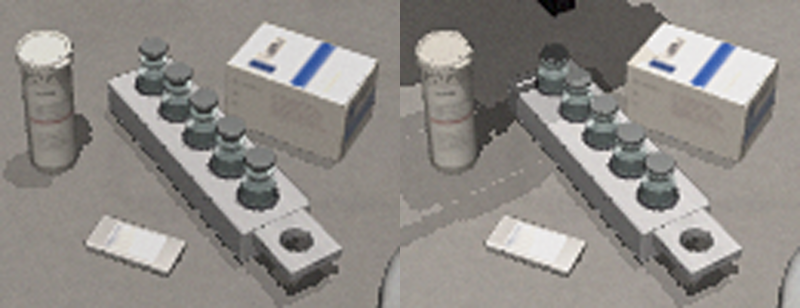

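Compared with the start (left), all five flanges now sit on their vial lips (right, for example (662,167) and (553,57)). The block, vial, sachet and carton look unmoved. Now I retreat straight up and check the drift in numbers.

>>> {"name": "play_rows", "arguments": {"rows": "0 0 0 -30 0 0 1;0 0 0 -35 0 0 1;0 0 0 -35 0 0 1;0 0 0 -10 0 0 1;0 0 0 0 0 0 1;0 0 0 0 0 0 1;0 0 0 0 0 0 1"}}

```text
time: 13.12
position: [0.5229, 0.1772, 0.2079]
tool_rot: [-0.017, 0.708, 0.017, 0.706]
ft_force: [-0.1, 0.7, -1.0]
grip_width: 0.0008
```

Run:
```python
from h import *
import cv2
from rig import robot
b=cv2.cvtColor(cv2.imread("pics/scene0.png"),6);a=cv2.cvtColor(imaging.camera("scene"),6)
for n,(x,y,w,h) in dict(lug=(282,232,28,28),carton=(272,176,52,44),sachet=(225,238,36,22),vial=(202,178,24,46)).items():
    r=cv2.matchTemplate(a[y-8:y+h+8,x-8:x+w+8],b[y:y+h,x:x+w],5);_,s,_,l=cv2.minMaxLoc(r);print(n,np.subtract(l,8),round(s,3))
o=readout.get_obs();print(o["time"],o["position"],o["ft_force"])
print(robot.hand_in())
```

```text
lug [0 0] 0.999
carton [0 0] 0.916
sachet [0 0] 0.996
vial [0 0] 0.81
13.1667 [0.52284711 0.17723362 0.20769158] [-0.7563149   0.13865399 -0.53549331]
the job is handed in; nothing more can be done
None
```

All five stoppers are pressed home, in order from the lug end, and the job is handed in at 13.2 s of the 51 s allowed. I pressed with the shut fingertips, and between stoppers the readings showed the tool about 12 mm above the pressed ones.

- **Stoppers:** each press ended at a firm stop with the tool at 63.3 mm, against 63 mm for fully home. The readings there were 9–13 N. The scene picture afterwards showed every flange seated on its vial's lip.
- **Surroundings:** comparing the first and last pictures showed no pixel shift of the lug, carton, sachet or tall vial. The match scores were 0.999 for the lug and 0.996 for the sachet. The carton (0.92) and tall vial (0.81) scored lower, probably because of the arm's shadow.
- **Final state:** the arm was clear of everything at 0.21 m up, touching nothing.

The only disagreement was a small one: near the end of the quick strokes the force briefly read about 0 N just above the stop. Each final press then showed a firm stop. No check failed.

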